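Latch the gate of the casting box

TASK

Get the plaster casting box ready for pouring: close its blue gate against the springy seal and latch it, by lifting the steel latch bar by its red knob over the keeper and letting it drop fully down into the keeper's notch. Feel for the notch rather than forcing it: never press the bar on the keeper with more than a light push (15 N), do not ram the gate in past the notch, and leave the other things on the table alone. Let go when it is latched.

Things in the scene. Friction and masses are not known exactly. Their poses are not given: they have to be found in the camera images.
- mould_box: Fixed, open-topped plywood casting box, 240 (its x) by 255 (its y) mm, walls 100 mm high, plaster relief inside. Origin on the table under the middle of the closed gate; its x axis points into the box (away from the robot), y towards the gate's hinge, z up. The gate closes its -x side. All heights given are above the table.
- gate (a joint): Angle of the blue gate (232 mm long, 18 thick, top edge 100 mm high) about its vertical hinge at the box's +y corner. 0 = square across the box's front; positive = open towards the box's -x, clockwise seen from above (gate yaw = box yaw minus this). Light friction: it stays where left. It starts at 0.35 to 0.6. It can go to -0.11, but below -0.075 it is rammed in.
- latch (a joint): Angle of the latch bar about its pivot, a horizontal axis square to the gate, on the gate's top, 60 mm from the gate's hinge axis, 112 mm high. 0 = bar level, down on its stop (fully dropped); positive = free end raised, up to 0.5. It falls by its own weight (about 300 g). Resting on top of the keeper it reads about 0.08; it must be lifted above that to pass over.
- gate_hinge (a point): Point on the vertical hinge axis of the gate, 148 mm high (level with the knob's grip point when the bar is down). Fixed to the box, at its y = +135 mm.
- knob (a point): Grip point of the upright round red knob on the latch bar: 18 mm diameter, 50 mm tall, from 120 to 170 mm high when the bar is down; this point is 28 mm above its foot, 36 mm above the pivot and 140 mm from it along the bar (200 mm from the hinge axis). It turns with gate and bar. Free space all round it above the bar.
- bar_end (a point): Where the steel latch bar crosses the keeper: on its centre line, 210 mm from the pivot, 270 mm from the hinge axis, 112 mm high when down. The bar is 8 mm thick (horizontally), 16 mm high, lies just above the gate's top edge and runs 22 mm beyond this point.
- keeper_spot (a point): Nominal middle of the keeper's notch, fixed to the box, 270 mm from the hinge axis on the box's -y side, 120 mm high, level with the prong tops. The keeper was re-screwed in slots: the true notch lies anywhere up to 10 mm either way of this point along the box's x; find it by feel (or sight). A latched gate thus reads between -0.05 and 0.05.
- notch_shape (a point): 8 mm below keeper_spot, no better known. The keeper has two yellow prongs on a spring: pressed down they yield from 3.5 N, 6 mm to a hard stop at 12.5 N; the notch between is open upwards, 12 mm wide along the box's x, 25 deep. Prong tops are flat, square-edged, 16 mm above a dropped bar's underside. The outer prong (opening side) is 20 mm thick, the inner one 24.
- seal_spot (a point): Middle of the black spring seal strip at the end of the box's -y wall (16 by 74 mm), 240 mm from the hinge axis. The gate meets it at about 0.1 rad; from there it pushes the gate open again, with about 6.5 N at gate angle 0, rising by 0.65 N per 0.01 rad further in. Once latched it holds the bar against the outer prong.
- paint_jar: Loose bystander, to be left alone: jar with red label and black lid, 64 mm diameter, 85 mm tall. Origin at the centre of its underside.
- brush_pot: Loose bystander, to be left alone: blue ceramic pot, 72 mm diameter, 90 mm tall. Origin at the centre of its underside.
- plaster_offcut: Loose bystander, to be left alone: white plaster block 75 by 50 by 30 mm. Origin at the centre of its underside.
- modelling_spatula: Loose bystander, to be left alone: spatula with wooden handle, 200 mm long, lying flat. Origin under its middle.

How it is judged:
By the outcome, as a careful person would: the job done as asked, in the order asked, and still so for the second after the job is handed in, with the robot touching nothing.
It also fails if it takes over 72 s, if anything falls off the work surface, if the arm or the gripper's body presses on something with over 40 N, if the wrist force passes 120 N, or if a joint passes its speed limit or range.

ROBOT

A 6-joint arm with a two-finger parallel gripper is mounted at the origin on the work surface. World frame = base frame: x ahead of the robot, y to its left, z up, the work surface at z = 0. Lengths are in mm, angles in rad, forces in N, time in s.
With the tool pointing down it reaches from about 250 to 775 mm from the base axis. Payload 4 kg.
Tool frame: the origin (TCP) lies at the very end of the fingers, on their centre line; the grasp point (between the pads) lies behind it (arm.grip_depth is the z of the grasp point in the tool frame, in mm); z points along the fingers, x is the direction in which the jaws open and shut, and the axes are right-handed (so a half turn about z gives the same grasp; the last joint's range is limited). The gripper opens to 85 mm and grips with 20 to 120 N. Pads are 22 mm wide; open, the fingers measure 114 mm over their backs; the gripper's body (76 mm by 85 mm) begins 54 mm behind the grasp point. The pads swing forward as they close: fully open they stand 13 mm farther back than shut.
Start: joints at [1.037, 0.087, 1.371, -0, 1.684, -0.103], TCP at [229.691, 499.763, 203.941] pointing down, gripper open.
Joint ranges: [-3.1, 3.1], [-0.76, 2.03], [0.27, 2.55], [-1.08, 4.22], [0.17, 2.65], [-2.57, 2.57]. Speed limits (rad/s): [2.79, 2.79, 3.14, 3.14, 3.14, 3.14].

INTERFACE

Orientations are given as a unit quaternion [x, y, z, w].
In Python, from rig import arm, vision gives the robot as it stands.
- The arm moves only by the tool drive_tool, never from a script. Its argument "motion" is a list of rows, each a list of 3 entries, a list of its own where there are three numbers: the shift along the tool's x, y, z scaled (see below), then the turn, a rotation vector about the tool's x, y, z scaled (see below), then the gripper's target within -1 to 1 (fully open at 1, half-way at 0, shut at -1). A call has 1 to 8 rows; each row is the pose to reach, as a shift and turn from the pose commanded when the call began, along the tool's axes at that moment; what a row does not reach only later rows make up. The controller multiplies each number of a shift by 800 mm and each number of a turn by pi/2 rad. A row lasts 1/12 s, in which the tool goes at most 41.7 mm and 7.16 degrees, less where a joint would pass 70% of its speed; a pose out of reach is approached as far as the arm can. A call with a number of a shift or a turn outside -1 to 1 is refused whole. A call with a gripper value outside its range is refused whole. The fingers move at their own pace and stop on an object; "grip_force" is the grip in N (left out, the last holds). Time passes only in rows, so rows that repeat a pose let the fingers close. It gives the time, the measured TCP pose, the force and the opening at its end, in the units of the state.
- arm.sense(): the state, without advancing time (a new reading comes with each control period).
- vision.camera(name): name is "side" or "top"; returns a dict with "color" (400x640x3 uint8, red, green, blue), "mtx" (3x3 intrinsics, pixels), "dist" ([k1, k2, p1, p2, k3] as OpenCV has them; the pictures are not rectified), "R" (3x3) and "t" (3): a world point X has camera coordinates R X + t. Camera axes: x right, y down, z forward; pixel columns grow to the right and rows downward; lengths in mm; the calibration is good to about 2 mm. A picture is of the moment at which its call begins. There is no depth.
- arm.hand_in(): hands the job in, once; it reports no verdict.
Trained networks look in the newest picture that a camera, given by its name, has taken for a name from the list of things; names that differ only in an ending like _2 or _b are one class to them, and where a whole thing is asked for, a point or a joint stands for the part that bears it (a point fixed in the world has none). Each returns a list of dicts, best first, with "p" (0 to 1); they miss things now and then, are a little off and sometimes report something else, mostly with a low value. They report only what shows in the picture. A call takes as long as a camera call.
- vision.look_for(camera, query): "location" ([x, y, z] in mm, in world coordinates, good to about 4 mm: the middle of the surface that is visible of it).
- vision.outline_of(camera, query): "mask" (400x640 bool, what is visible of it).
- vision.tip_of(camera, query): "location" ([x, y, z] in mm, in world coordinates, good to about 4 mm: a listed point, or the origin of a listed thing).
The state is a dict: "t": time; "joints": joint angles; "dq": joint speeds; "joint_efforts": joint torques, N m; "tool_pos": TCP position; "tool_rot": TCP orientation; "wrist_force": force on the tool from outside, world axes, zero at the start; "moment": the same for the moment, N m; "opening": finger opening in mm.
Only numpy, scipy, OpenCV 4.12 (cv2) and the standard library are available. Lean on these libraries where they do the work, as an engineer would, in place of code of your own. Each camera call takes 0.05 s, during which the arm holds its last target.

## Working session

There is one attempt and no reset: what is moved stays moved. The work goes in short steps, Python scripts to look and compute and a tool call to move; the robot and the scene stay as the last step left them, time stands still between calls to the robot, and variables do not carry over. Pictures are saved under pics/ and viewed, and the job is handed in when it is done.

Besides the shell and the picture viewer there is one more tool, called after "Emit:" as name([rows], argument=value, ...), one row to a line, values as JSON. drive_tool: Moves the arm, as the interface text tells. Shifts and turns lie within -1 to 1; 1 stands for 800 mm of shift or pi/2 rad of turn. Its arguments: {"type":"object","properties":{"motion":{"type":"array","items":{"type":"array"}},"grip_force":{"type":"number"}},"required":["motion"]}

```bash
ls; mkdir -p pics; cat > h.py <<'E'
from rig import arm, vision
import numpy as np, cv2
from scipy.spatial.transform import Rotation as R
def snap(n,f):
    c=vision.camera(n); cv2.imwrite('pics/'+f,c['color'][:,:,::-1]); return c
def proj(c,P):
    rv,_=cv2.Rodrigues(np.array(c['R'],float)); p,_=cv2.projectPoints(np.array(P,float).reshape(-1,3),rv,np.array(c['t'],float),np.array(c['mtx'],float),np.array(c['dist'],float)); return p.reshape(-1,2)
def st():
    s=arm.sense(); print('t',s['t'],'pos',np.round(s['tool_pos'],1),'rot',np.round(s['tool_rot'],4),'F',np.round(s['wrist_force'],1),'M',np.round(s['moment'],2),'op',s['opening']); return s
E
python3 - <<'E'
from h import *
s=st(); print(arm.grip_depth)
for n in ('side','top'):
    c=snap(n,n+'0.png')
    for q in ('gate_hinge','knob','bar_end','keeper_spot','seal_spot','mould_box','gate'):
        try:
            print(n,q,[(np.round(d['location'],1),round(d['p'],2)) for d in vision.tip_of(n,q)[:2]])
        except Exception as e: print(n,q,e)
st()
E
```

```text
pics
t 0.0 pos [229.4 499.3 202.7] rot [ 8.419e-01  5.396e-01 -1.000e-03  5.000e-04] F [ 0.7 -0.5 -0.6] M [-0.01 -0.01 -0.03] op 85.2091695572742
-18.700000000000003
side gate_hinge []
side knob [(array([481. , -19.9, 153.5]), 0.71)]
side bar_end [(array([439.4, -72.4, 111.2]), 0.89)]
side keeper_spot [(array([ 570.6, -130.7,  119. ]), 0.95), (array([480.2, -20.9, 152.6]), 0.67)]
side seal_spot [(array([ 579.5, -104.3,   56.3]), 0.73)]
side mould_box [(array([592.7,  -1.1,   1. ]), 0.94), (array([ 4.070e+02, -2.437e+02, -3.000e-01]), 0.28)]
side gate it knows: bar_end, brush_pot, gate_hinge, keeper_spot, knob, modelling_spatula, mould_box, notch_shape, paint_jar, plaster_offcut, seal_spot
top gate_hinge [(array([611.3, 138. , 145.6]), 0.64)]
top knob [(array([485.4, -19. , 149.5]), 0.71)]
top bar_end [(array([440.3, -73.9, 111. ]), 0.79)]
top keeper_spot [(array([ 568. , -134.2,  118.2]), 0.69), (array([ 410. , -242.4,   -1.3]), 0.29)]
top seal_spot [(array([ 585.5, -101.1,   56.5]), 0.84), (array([ 567.5, -132.7,  112.3]), 0.54)]
top mould_box [(array([5.898e+02, 4.200e+00, 4.000e-01]), 0.82)]
top gate it knows: bar_end, brush_pot, gate_hinge, keeper_spot, knob, modelling_spatula, mould_box, notch_shape, paint_jar, plaster_offcut, seal_spot
t 0.7 pos [229.7 499.8 204. ] rot [ 8.419e-01  5.396e-01  1.000e-04 -1.000e-04] F [-0.3 -0.2  0.4] M [ 0.    0.08 -0.01] op 85.29308076188457
```

View pics/side0.png

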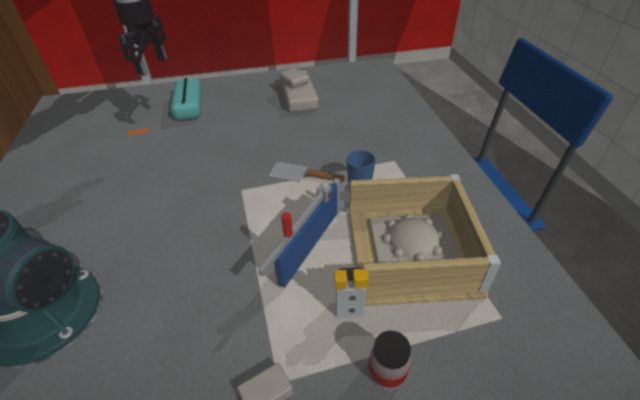

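View pics/top0.png

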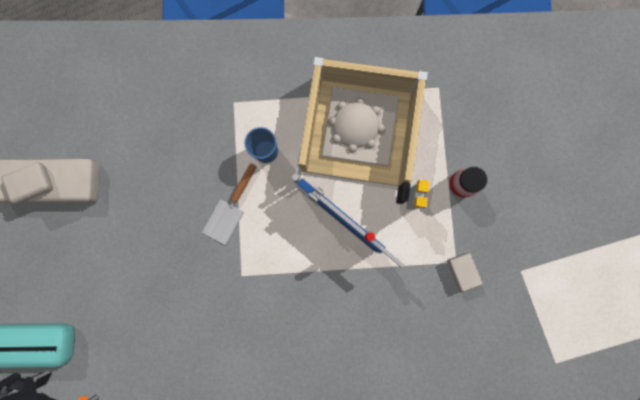

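The side view shows the open gate with its red knob at about (287,225), and the yellow prongs at about (350,278). The top view has the knob at (370,237), the prongs at (424,186) and (421,202), and the hinge at about (297,178). Next I'll refine these positions by colour.

```bash
cat >> h.py <<'E'
def ray(c,uv):
    p=cv2.undistortPoints(np.array(uv,float).reshape(-1,1,2),np.array(c['mtx'],float),np.array(c['dist'],float)).reshape(-1,2)
    d=np.c_[p,np.ones(len(p))]@np.array(c['R']); o=-np.array(c['R']).T@np.array(c['t']); return o,d
def onz(c,uv,z):
    o,d=ray(c,uv); return o+d*((z-o[2])/d[:,2])[:,None]
def blobs(c,lo,hi,roi):
    x0,y0,x1,y1=roi; h=cv2.cvtColor(c['color'],cv2.COLOR_RGB2HSV)
    m=cv2.inRange(h,lo,hi); k=np.zeros_like(m); k[y0:y1,x0:x1]=m[y0:y1,x0:x1]
    n,l,s,ce=cv2.connectedComponentsWithStats(k); return [(s[i],ce[i]) for i in range(1,n) if s[i][4]>8],k
E
python3 - <<'E'
from h import *
T=vision.camera('top'); S=vision.camera('side')
print('top cam',-np.array(T['R']).T@np.array(T['t']),'side cam',-np.array(S['R']).T@np.array(S['t']),T['mtx'][0][0])
for n,c,r in (('top',T,(350,160,460,260)),('side',S,(240,180,400,320))):
    b,_=blobs(c,(18,150,100),(35,255,255),r)
    for s,ce in b: print(n,'yel',s,np.round(ce,1),np.round(onz(c,ce,120),1))
    b,_=blobs(c,(0,170,80),(8,255,255),r)
    for s,ce in b: print(n,'red',s,np.round(ce,1),np.round(onz(c,ce,170),1))
im=T['color'][140:280,280:450,::-1]; cv2.imwrite('pics/tz.png',cv2.resize(im,None,fx=4.5,fy=4,interpolation=cv2.INTER_CUBIC))
im=S['color'][170:320,220:390,::-1]; cv2.imwrite('pics/sz.png',cv2.resize(im,None,fx=4,fy=4,interpolation=cv2.INTER_CUBIC))
E
```

```text
top cam [473.08477723  66.93554656 961.36834597] side cam [ 455.41940792 -512.67316772  660.00417697] 405.40498095885044
top yel [417 180  12  13 128] [422.7 185.9] [[ 588.3 -134.9  120. ]]
top yel [415 197  12  10 109] [420.5 201.8] [[ 555.1 -129.4  120. ]]
top red [451 178   2   9  11] [451.3 182.6] [[ 587.3 -178.2  170. ]]
top red [366 233   8   7  48] [369.6 236.2] [[483.8 -18.1 170. ]]
side yel [353 269  16  19 269] [360.4 277.7] [[ 587.4 -143.4  120. ]]
side yel [335 270  13  19 210] [340.6 278.7] [[ 555.  -137.9  120. ]]
side red [282 214   9  22 119] [287.2 223.6] [[483.9 -40.8 170. ]]
```

View pics/tz.png

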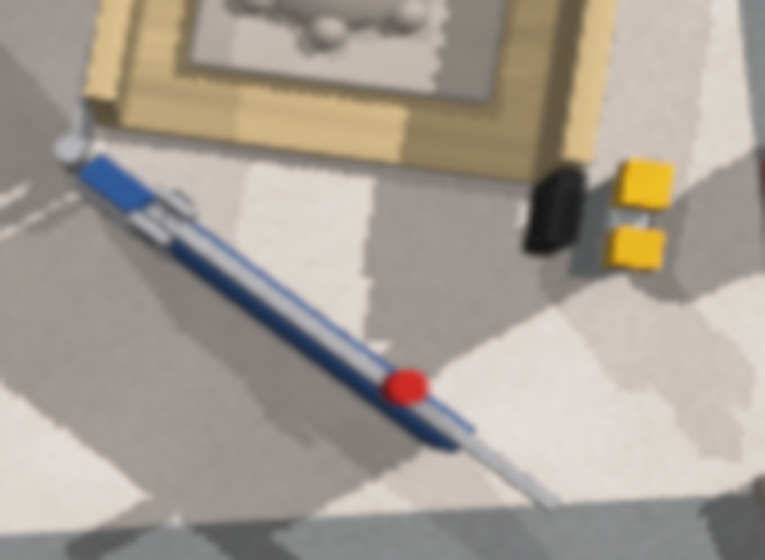

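View pics/sz.png

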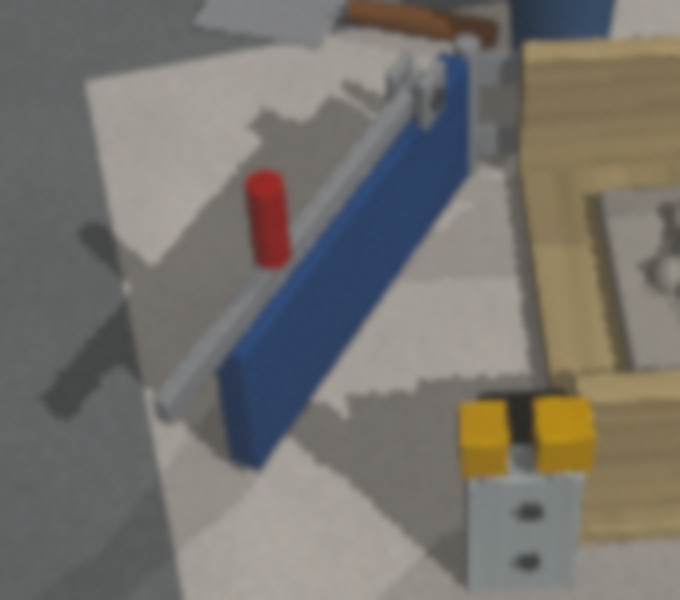

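```bash
python3 - <<'E'
from h import *
T=vision.camera('top'); S=vision.camera('side')
for z in (100,110,120): print(z,onz(T,[[296,176.8]],z), onz(S,[[220+467/4,170+42/4]],z))
H=np.array([613,136.]);K=np.array([484.5,-18.5])
d=K-H; print(np.linalg.norm(d), np.arctan2(d[1],d[0])+np.pi/2)
s=st(); Rm=R.from_quat(s['tool_rot']); print(Rm.as_matrix())
tgt=R.from_matrix(np.c_[[np.cos(-.69),np.sin(-.69),0],[np.sin(-.69),-np.cos(-.69),0],[0,0,-1]])
print('rot',(Rm.inv()*tgt).as_rotvec()/(np.pi/2))
print('shift to above knob z210',Rm.inv().apply(np.array([484.5,-18.5,210])-s['tool_pos'])/800)
E
```

```text
100 [[612.74176077 129.9674938  100.        ]] [[613.88270492 131.47519927 100.        ]]
110 [[611.12042207 129.23572849 110.        ]] [[611.0530243  119.97263566 110.        ]]
120 [[609.49908336 128.50396318 120.        ]] [[608.22334367 108.47007204 120.        ]]
200.95397483005902 -0.6937825581060366
t 0.9 pos [229.7 499.8 204. ] rot [ 8.419e-01  5.397e-01  1.000e-04 -0.000e+00] F [-0.3  0.5 -0.2] M [0.   0.08 0.  ] op 85.49097988612696
[[ 4.17545308e-01  9.08656103e-01  4.36335769e-05]
 [ 9.08656095e-01 -4.17545310e-01  1.20506449e-04]
 [ 1.27717916e-04 -1.06689868e-05 -9.99999992e-01]]
rot [-7.91802476e-05 -5.10236163e-05  1.16504865e+00]
shift to above knob z210 [-0.45566051  0.55994595 -0.0076101 ]
```

Emit:
drive_tool([
  [[-0.228,0.28,-0.01],[0,0,0.59],1],
  [[-0.228,0.28,-0.01],[0,0,0.59],1],
  [[-0.228,0.28,-0.01],[0,0,0.59],1],
  [[-0.228,0.28,-0.01],[0,0,0.59],1],
  [[-0.228,0.28,-0.01],[0,0,0.59],1],
  [[-0.228,0.28,-0.01],[0,0,0.59],1],
  [[-0.228,0.28,-0.01],[0,0,0.59],1],
  [[-0.228,0.28,-0.01],[0,0,0.59],1],
])

```text
t: 1.57
tool_pos: [360.0, 234.8, 212.5]
tool_rot: [0.995, 0.099, 0.001, 0.002]
wrist_force: [-0.3, 0.8, 0.7]
opening: 85.2
```

```bash
cat >> h.py <<'E'
def to(yaw,pos):
    s=arm.sense(); Rm=R.from_quat(s['tool_rot'])
    tgt=R.from_matrix(np.c_[[np.cos(yaw),np.sin(yaw),0],[np.sin(yaw),-np.cos(yaw),0],[0,0,-1]])
    X=Rm.as_matrix()[:,0]; print('yaw now',np.arctan2(X[1],X[0]))
    print('shift',np.round(Rm.inv().apply(np.array(pos)-s['tool_pos'])/800,4),'rot',np.round((Rm.inv()*tgt).as_rotvec()/(np.pi/2),4))
E
python3 - <<'E'
from h import *
st(); to(-.70,[484.5,-18.5,200])
E
```

```text
t 1.5667 pos [360.  234.8 212.5] rot [0.9951 0.0993 0.0013 0.0016] F [-0.3  0.8  0.7] M [-0.01  0.03  0.01] op 85.19369976174077
yaw now 0.19899771525108076
shift [0.09   0.3411 0.017 ] rot [ 0.0014 -0.0024  0.5723]
```

Emit:
drive_tool([
  [[0.09,0.341,0.017],[0,0,0.575],1],
  [[0.09,0.341,0.017],[0,0,0.575],1],
  [[0.09,0.341,0.017],[0,0,0.575],1],
  [[0.09,0.341,0.017],[0,0,0.575],1],
  [[0.09,0.341,0.017],[0,0,0.575],1],
  [[0.09,0.341,0.017],[0,0,0.575],1],
  [[0.09,0.341,0.017],[0,0,0.575],1],
  [[0.09,0.341,0.017],[0,0,0.575],1],
])

```text
t: 2.23
tool_pos: [486.8, -16.3, 197.3]
tool_rot: [0.939, -0.344, 0.0, 0.001]
wrist_force: [-0.2, 0.6, -0.0]
opening: 85.1
```

Emit:
drive_tool([
  [[0,0,0],[0,0,0],1],
  [[0,0,0],[0,0,0],1],
])

```text
t: 2.4
tool_pos: [485.1, -11.0, 198.2]
tool_rot: [0.941, -0.338, -0.0, -0.0]
wrist_force: [0.2, 0.1, -0.5]
opening: 85.4
```

```bash
python3 - <<'E'
from h import *
st(); to(-.70,[484.5,-18.5,131]); S=snap('side','s1.png');snap('top','t1.png')
E
```

```text
t 2.4 pos [485.1 -11.  198.2] rot [ 9.411e-01 -3.380e-01 -3.000e-04 -2.000e-04] F [ 0.2  0.1 -0.5] M [0.1  0.01 0.07] op 85.3842779284408
yaw now -0.6896730215071205
shift [0.0054 0.0077 0.084 ] rot [-0.0001  0.0004  0.0066]
```

View pics/s1.png

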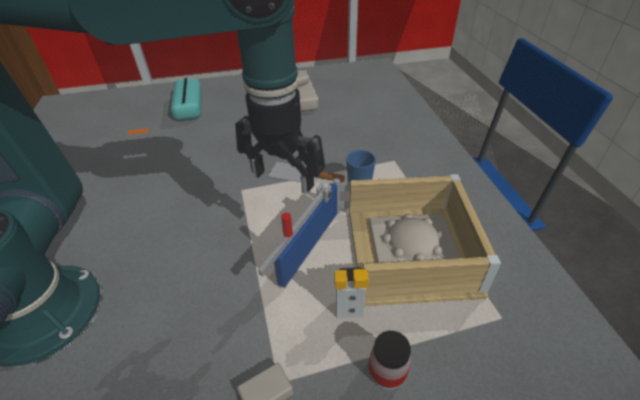

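```bash
python3 - <<'E'
from h import *
S=vision.camera('side')
print(proj(S,[[484.5,-18.5,170],[484.5,-18.5,120],[485,-11,198],[485,-11,170]]))
for n in('top','side'):
  print(vision.tip_of(n,'knob')[:1])
b,_=blobs(S,(0,170,80),(8,255,255),(240,180,400,320))
for s,ce in b: print('red',s,ce)
E
```

```text
[[285.63621584 214.61794446]
 [287.92428996 233.70559262]
 [283.93591981 200.14170057]
 [285.31487215 211.65816683]]
[{'location': [614.7, 138.9, 147.3], 'p': 0.28}]
[{'location': [482.4, -18.7, 151.8], 'p': 0.81}]
red [282 214   9  22 118] [287.16949153 223.50847458]
```

```bash
python3 - <<'E'
from h import *
S=vision.camera('side')
x=np.array([.77,-.64,0])
for z in(198,211):
  print(z,proj(S,[np.array([485,-11,z])+k*x for k in(-50,50)]))
im=S['color'][110:250,210:380,::-1]; cv2.imwrite('pics/sz2.png',cv2.resize(im,None,fx=4,fy=4,interpolation=cv2.INTER_CUBIC))
E
```

```text
198 [[259.89966818 191.60324233]
 [309.24708182 209.13217477]]
211 [[258.94311941 186.06789335]
 [308.90348962 203.53582536]]
```

View pics/sz2.png

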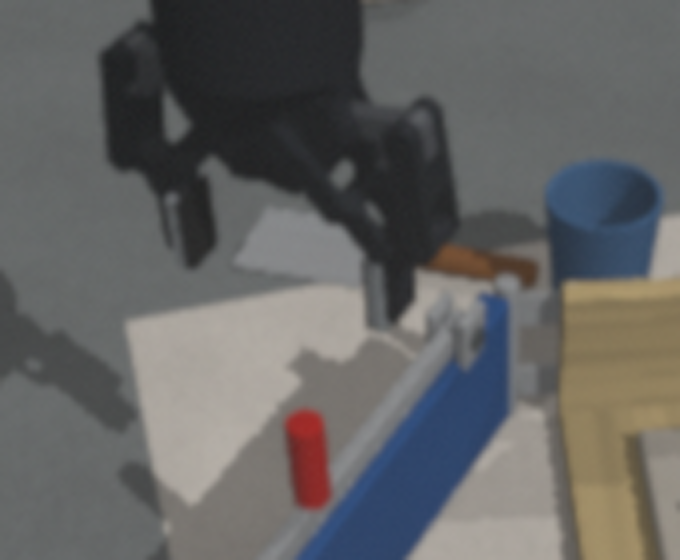

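View pics/t1.png

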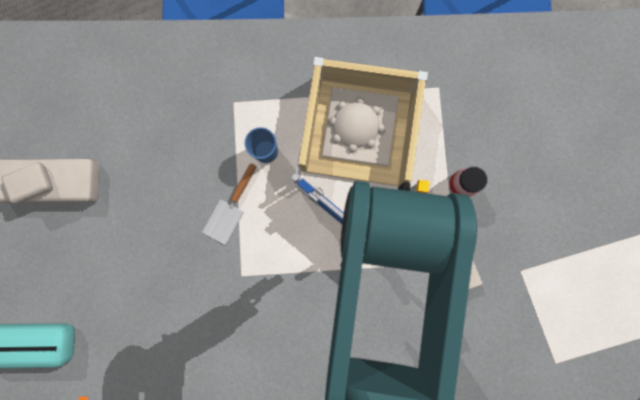

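```bash
python3 - <<'E'
from h import *
S=vision.camera('side'); st()
print(proj(S,[[485,-11,z] for z in (198,211,225,240,271)]), proj(S,[[485,10,211],[470,-11,211]]))
print(arm.__dict__ if hasattr(arm,'__dict__') else dir(arm))
E
```

```text
t 2.75 pos [485.  -10.1 198.6] rot [ 9.414e-01 -3.374e-01  3.000e-04 -1.000e-04] F [0.4 0.1 0.3] M [ 0.02 -0.02 -0.03] op 85.36093197068602
[[283.93591981 200.14170057]
 [283.26933833 194.573507  ]
 [282.53175205 188.41129714]
 [281.71779795 181.60998485]
 [279.95305403 166.86007021]] [[281.61089091 186.70888518]
 [274.52188883 195.95221729]]
{}
```

```bash
python3 - <<'E'
from h import *
S=vision.camera('side')
x=np.array([.4175,.9087,0])
print(proj(S,[np.array([229.7,499.8,z])+k*x for z in (204,217,240) for k in(-50,0,50)]))
im=cv2.imread('pics/side0.png')[0:100,90:200]; cv2.imwrite('pics/sz3.png',cv2.resize(im,None,fx=6,fy=6,interpolation=cv2.INTER_CUBIC))
E
```

```text
[[146.94430129  91.21778554]
 [157.42377729  82.05053423]
 [167.18519688  73.51464785]
 [145.23790873  86.35365698]
 [155.87070864  77.28090083]
 [165.76873778  68.83838616]
 [142.14260745  77.5284594 ]
 [153.05608502  68.63507911]
 [163.20385951  60.36904472]]
```

View pics/sz3.png

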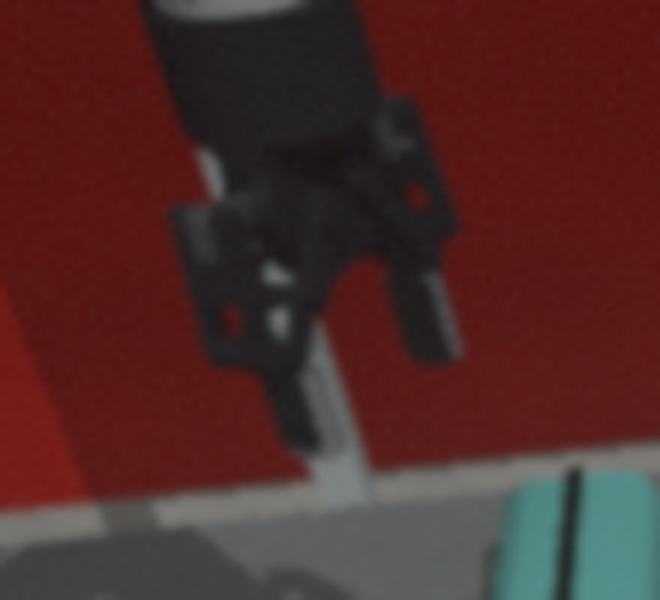

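Emit:
drive_tool([
  [[0.005,0.008,0.03],[0,0,0.005],1],
  [[0.005,0.008,0.06],[0,0,0.005],1],
  [[0.005,0.008,0.084],[0,0,0.005],1],
  [[0.005,0.008,0.084],[0,0,0.005],1],
  [[0.005,0.008,0.084],[0,0,0.005],1],
])

```text
t: 3.22
tool_pos: [483.4, -18.1, 130.3]
tool_rot: [0.94, -0.342, -0.001, 0.0]
wrist_force: [-0.4, 0.8, -0.6]
opening: 85.4
```

```bash
python3 - <<'E'
from h import *
S=snap('side','s2.png'); st()
im=S['color'][150:300,210:380,::-1]; cv2.imwrite('pics/sz4.png',cv2.resize(im,None,fx=4,fy=4,interpolation=cv2.INTER_CUBIC))
E
```

```text
t 3.2667 pos [484.4 -18.2 131.8] rot [ 9.398e-01 -3.417e-01  3.000e-04 -1.000e-04] F [ 0.4 -0.   1.4] M [-0.01 -0.01 -0.03] op 85.47702652647264
```

View pics/sz4.png

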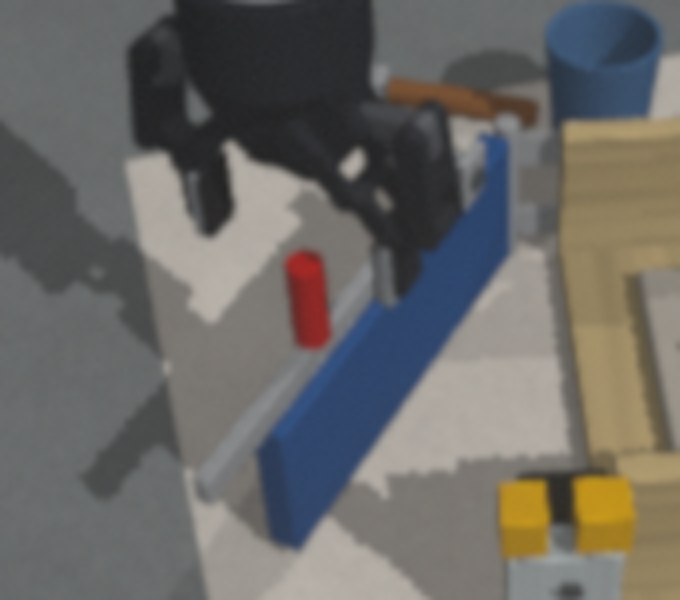

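Emit:
drive_tool([
  [[0,0,0],[0,0,0],-0.2],
  [[0,0,0],[0,0,0],-0.2],
  [[0,0,0],[0,0,0],-0.2],
  [[0,0,0],[0,0,0],-0.2],
  [[0,0,0],[0,0,0],-0.2],
  [[0,0,0],[0,0,0],-0.2],
], grip_force=30)

```text
t: 3.77
tool_pos: [484.3, -18.4, 131.4]
tool_rot: [0.94, -0.342, 0.0, -0.0]
wrist_force: [-1.1, -0.1, -0.3]
opening: 34.1
```

```bash
python3 - <<'E'
from h import *
S=snap('side','s3.png'); st()
im=S['color'][150:300,210:380,::-1]; cv2.imwrite('pics/sz5.png',cv2.resize(im,None,fx=4,fy=4,interpolation=cv2.INTER_CUBIC))
E
```

```text
t 3.8167 pos [484.2 -18.4 131.3] rot [ 9.397e-01 -3.419e-01  1.000e-04 -1.000e-04] F [-0.3 -0.2  0. ] M [-0.02 -0.02 -0.05] op 34.009056815861484
```

View pics/sz5.png

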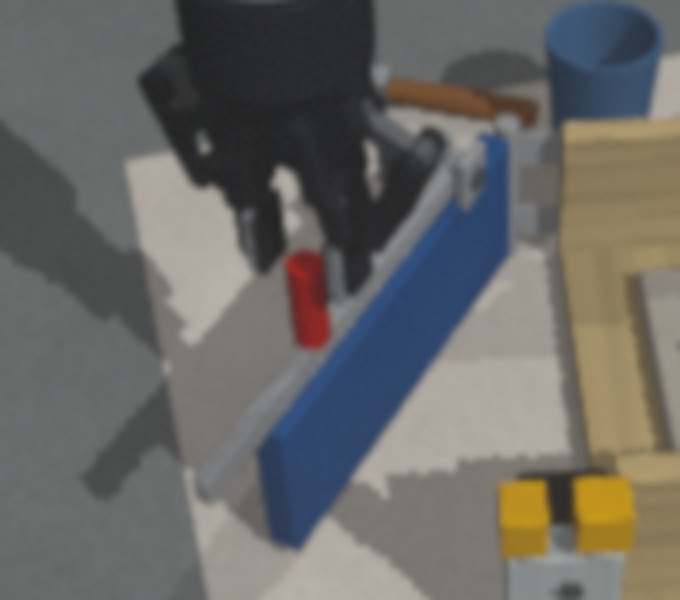

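Emit:
drive_tool([
  [[0,0,0.015],[0,0,0],-0.2],
  [[0,0,0.015],[0,0,0],-0.2],
  [[0,0,0.015],[0,0,0],-0.2],
  [[0,0,0.015],[0,0,0],-0.35],
  [[0,0,0.015],[0,0,0],-0.45],
  [[0,0,0.015],[0,0,0],-0.5],
  [[0,0,0.015],[0,0,0],-0.5],
  [[0,0,0.015],[0,0,0],-0.5],
])

```text
t: 4.48
tool_pos: [484.3, -18.4, 119.4]
tool_rot: [0.94, -0.342, 0.0, -0.0]
wrist_force: [0.1, -0.6, -0.1]
opening: 20.7
```

```bash
python3 - <<'E'
from h import *
S=snap('side','s4.png'); st()
im=S['color'][150:300,210:380,::-1]; cv2.imwrite('pics/sz6.png',cv2.resize(im,None,fx=4,fy=4,interpolation=cv2.INTER_CUBIC))
E
```

```text
t 4.5333 pos [484.3 -18.4 119.3] rot [ 9.397e-01 -3.419e-01  2.000e-04 -1.000e-04] F [-0.1  0.5  0. ] M [-0.02  0.02 -0.04] op 21.478437353167518
```

View pics/sz6.png

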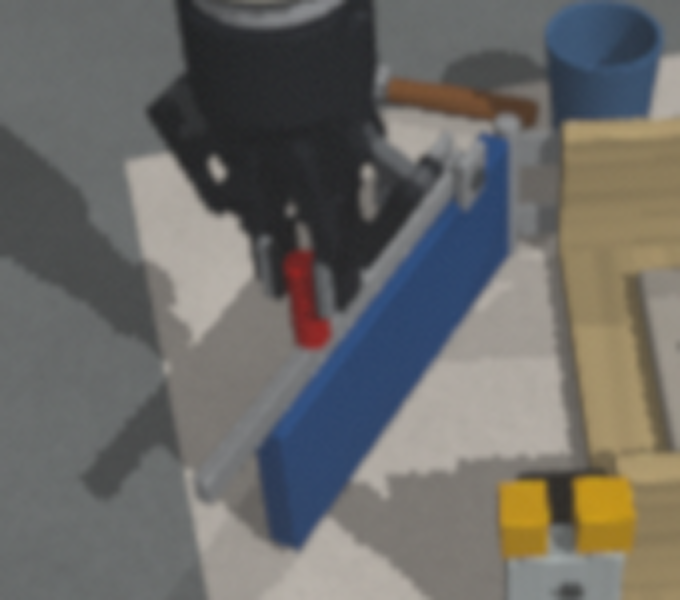

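Emit:
drive_tool([
  [[0,0,0],[0,0,0],-0.7],
  [[0,0,0],[0,0,0],-0.8],
  [[0,0,0],[0,0,0],-0.8],
  [[0,0,0],[0,0,0],-0.8],
], grip_force=40)

```text
t: 4.87
tool_pos: [484.3, -18.4, 119.4]
tool_rot: [0.94, -0.342, 0.0, -0.0]
wrist_force: [-0.7, -0.1, 2.8]
opening: 16.8
```

```bash
python3 - <<'E'
from h import *
st()
E
```

```text
t 4.8667 pos [484.3 -18.4 119.4] rot [ 9.397e-01 -3.419e-01  3.000e-04 -1.000e-04] F [-0.7 -0.1  2.8] M [0.02 0.06 0.07] op 16.81854560702538
```

Emit:
drive_tool([
  [[0,-0.0022,-0.007],[0,0,0],-0.8],
  [[0,-0.0048,-0.014],[0,0,0],-0.8],
  [[0,-0.0074,-0.021],[0,0,0],-0.8],
  [[0,-0.01,-0.027],[0,0,0],-0.8],
  [[0,-0.01,-0.027],[0,0,0],-0.8],
])

```text
t: 5.28
tool_pos: [490.1, -10.9, 141.4]
tool_rot: [0.94, -0.341, 0.0, -0.001]
wrist_force: [3.7, 3.3, -6.4]
opening: 16.8
```

```bash
python3 - <<'E'
from h import *
S=snap('side','s5.png'); st()
im=S['color'][150:300,210:380,::-1]; cv2.imwrite('pics/sz7.png',cv2.resize(im,None,fx=4,fy=4,interpolation=cv2.INTER_CUBIC))
E
```

```text
t 5.3333 pos [490.  -11.  140.9] rot [ 9.399e-01 -3.414e-01  1.000e-04 -1.000e-03] F [ 3.2  3.4 -6.7] M [ 0.41 -0.39  0.05] op 16.10380694505483
```

View pics/sz7.png

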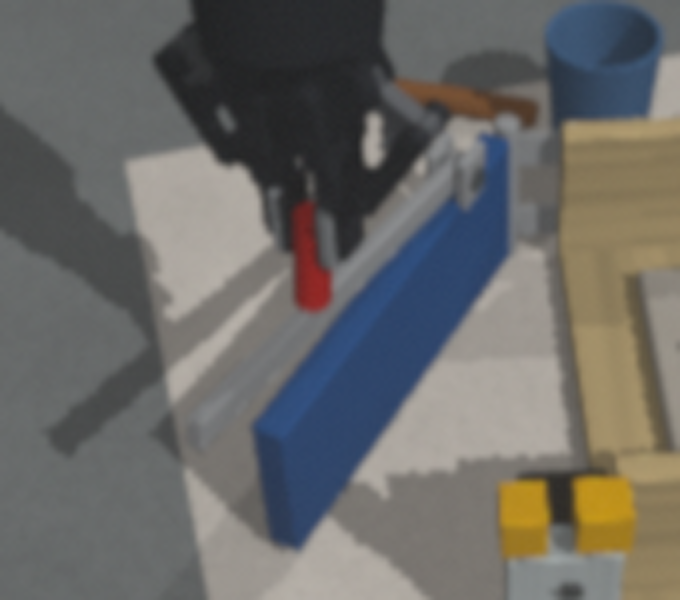

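```bash
cat >> h.py <<'E'
H=np.array([614,134.])
def arc(yaws,dz=0,dr=0,p0=None):
    s=arm.sense(); Rm=R.from_quat(s['tool_rot']); p=s['tool_pos']
    p=np.array(p,float) if p0 is None else np.array(p0,float)
    d=p[:2]-H; r=np.hypot(*d)+dr; y0=np.arctan2(d[0],-d[1]); X=Rm.as_matrix()[:,0]
    print('r',r,'gate yaw from pos',y0,'tool yaw',np.arctan2(X[1],X[0]))
    for y in yaws:
        q=np.array([H[0]+r*np.sin(y),H[1]-r*np.cos(y),p[2]+dz])
        print(round(y,3),np.round(Rm.inv().apply(q-p)/800,4),'turn',round(-(y-y0)/(np.pi/2),4), np.round(q,1))
E
python3 - <<'E'
from h import *
arc(np.linspace(-.66,-.30,8))
E
```

```text
r 190.84695045185157 gate yaw from pos -0.7075190121754225 tool yaw -0.6967533240833831
-0.66 [ 0.0113 -0.0001 -0.    ] turn -0.0303 [497.  -16.8 140.9]
-0.609 [ 0.0236 -0.0009 -0.    ] turn -0.063 [504.9 -22.6 140.9]
-0.557 [ 0.0358 -0.0023 -0.    ] turn -0.0957 [513.1 -28.  140.9]
-0.506 [ 0.0479 -0.0043 -0.    ] turn -0.1285 [521.5 -33.  140.9]
-0.454 [ 0.0598 -0.007  -0.    ] turn -0.1612 [530.3 -37.5 140.9]
-0.403 [ 0.0717 -0.0102 -0.    ] turn -0.194 [539.2 -41.6 140.9]
-0.351 [ 0.0833 -0.0141 -0.    ] turn -0.2267 [548.3 -45.2 140.9]
-0.3 [ 0.0948 -0.0185 -0.    ] turn -0.2594 [557.6 -48.3 140.9]
```

Emit:
drive_tool([
  [[0.011,0,0],[0,0,-0.03],-0.8],
  [[0.0235,-0.001,0],[0,0,-0.063],-0.8],
  [[0.036,-0.0023,0],[0,0,-0.096],-0.8],
  [[0.048,-0.0043,0],[0,0,-0.128],-0.8],
  [[0.06,-0.007,0],[0,0,-0.16],-0.8],
  [[0.0715,-0.01,0],[0,0,-0.194],-0.8],
  [[0.083,-0.014,0],[0,0,-0.227],-0.8],
  [[0.083,-0.014,0],[0,0,-0.227],-0.8],
])

```text
t: 6.0
tool_pos: [548.6, -45.4, 139.8]
tool_rot: [0.986, -0.169, -0.0, -0.001]
wrist_force: [1.5, 4.7, -6.8]
opening: 16.6
```

```bash
python3 - <<'E'
from h import *
S=snap('side','s6.png'); st(); T=snap('top','t6.png')
im=S['color'][150:320,230:400,::-1]; cv2.imwrite('pics/sz8.png',cv2.resize(im,None,fx=3.5,fy=3.5,interpolation=cv2.INTER_CUBIC))
arc(np.linspace(-.34,-.14,5))
E
```

```text
t 6.05 pos [547.9 -45.2 139.9] rot [ 9.856e-01 -1.693e-01 -7.000e-04 -1.200e-03] F [ 2.9  3.7 -7. ] M [ 0.52 -0.38 -0.07] op 16.52360118913473
r 190.95934385953828 gate yaw from pos -0.3547766437202012 tool yaw -0.34050070134295457
-0.34 [ 0.0035  0.     -0.    ] turn -0.0094 [550.3 -46.  139.9]
-0.29 [ 0.0155 -0.0003 -0.    ] turn -0.0412 [559.4 -49.  139.9]
-0.24 [ 0.0274 -0.0012 -0.    ] turn -0.0731 [568.6 -51.5 139.9]
-0.19 [ 0.0392 -0.0027 -0.0001] turn -0.1049 [577.9 -53.5 139.9]
-0.14 [ 0.0509 -0.0048 -0.0001] turn -0.1367 [587.4 -55.1 139.9]
```

View pics/sz8.png

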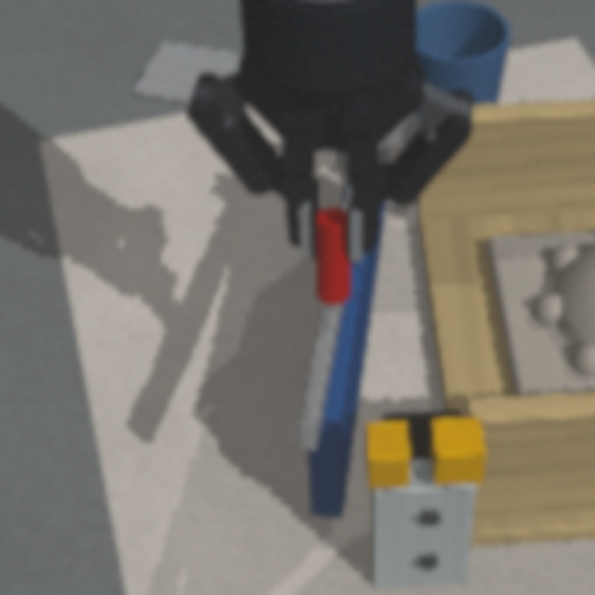

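View pics/t6.png

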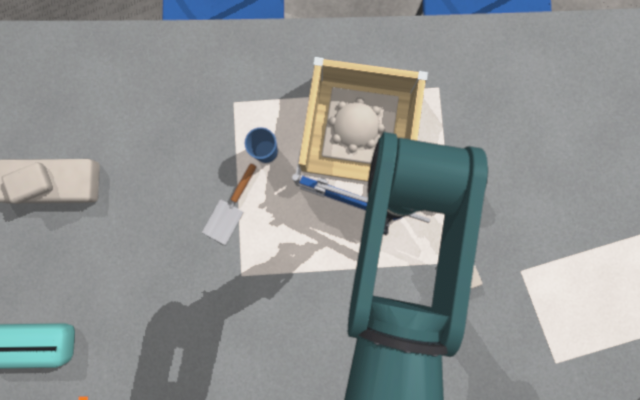

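Emit:
drive_tool([
  [[0.007,0,0],[0,0,-0.018],-0.8],
  [[0.014,-0.0003,0],[0,0,-0.038],-0.8],
  [[0.021,-0.0008,0],[0,0,-0.057],-0.8],
  [[0.028,-0.0013,0],[0,0,-0.075],-0.8],
  [[0.034,-0.002,0],[0,0,-0.092],-0.8],
  [[0.04,-0.0028,0],[0,0,-0.108],-0.8],
  [[0.0455,-0.0038,0],[0,0,-0.123],-0.8],
  [[0.0455,-0.0038,0],[0,0,-0.123],-0.8],
])

```text
t: 6.77
tool_pos: [580.1, -54.1, 139.0]
tool_rot: [0.997, -0.073, -0.004, -0.001]
wrist_force: [-4.9, 4.8, -4.9]
opening: 16.2
```

```bash
python3 - <<'E'
from h import *
S=snap('side','s7.png'); st()
im=S['color'][150:320,230:400,::-1]; cv2.imwrite('pics/sz9.png',cv2.resize(im,None,fx=3.5,fy=3.5,interpolation=cv2.INTER_CUBIC))
arc([-.17,-.16,-.15])
E
```

```text
t 6.8167 pos [580.  -54.1 139. ] rot [ 0.9973 -0.0738 -0.0043 -0.0012] F [-5.1  4.7 -5.4] M [ 0.64  0.53 -0.21] op 16.470179934351748
r 191.12211284012997 gate yaw from pos -0.178990280312156 tool yaw -0.14765313414525127
-0.17 [ 0.0021  0.0001 -0.    ] turn -0.0057 [581.7 -54.4 139. ]
-0.16 [ 0.0045  0.0001 -0.    ] turn -0.0121 [583.6 -54.7 139. ]
-0.15 [ 0.0069  0.0001 -0.0001] turn -0.0185 [585.4 -55.  139. ]
```

View pics/sz9.png

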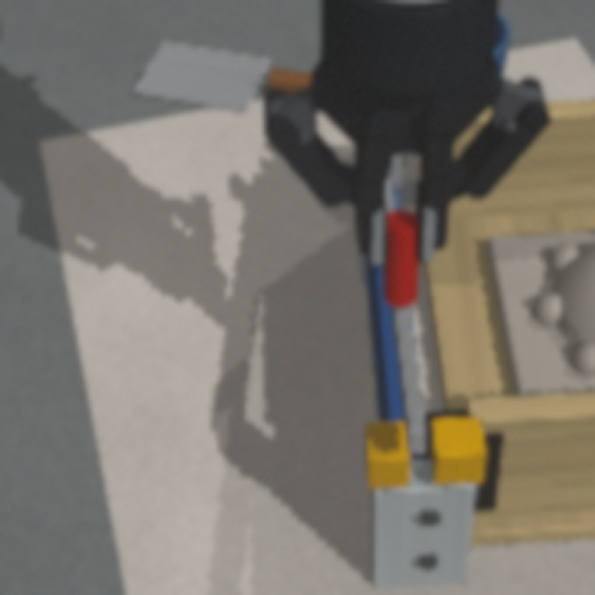

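```bash
cat >> h.py <<'E'
def barpts(yaw,th,side=0):
    u=np.array([np.sin(yaw),-np.cos(yaw),0]); n=np.array([np.cos(yaw),np.sin(yaw),0]); z=np.array([0,0,1.])
    P=[]
    for l,h in((100,8),(140,8),(210,8),(232,8),(232,-8)):
        P.append(np.r_[H,0]+u*(60+l*np.cos(th)-h*np.sin(th))+z*(112+l*np.sin(th)+h*np.cos(th))+n*side)
    return P
E
python3 - <<'E'
from h import *
S=vision.camera('side'); im=S['color'][:,:,::-1].copy(); x0,y0,f=300,190,6
im=cv2.resize(im[y0:290,x0:400],None,fx=f,fy=f,interpolation=cv2.INTER_CUBIC)
cv2.imwrite('pics/sz10.png',im)
for yaw in(-.18,-.16):
  for th in (0.05,.1,.16): print(yaw,th,np.round((proj(S,barpts(yaw,th))-[x0,y0])*f).tolist())
E
```

```text
-0.18 0.05 [[249.0, 206.0], [258.0, 299.0], [276.0, 482.0], [282.0, 546.0], [281.0, 583.0]]
-0.18 0.1 [[249.0, 194.0], [258.0, 281.0], [276.0, 455.0], [283.0, 516.0], [282.0, 557.0]]
-0.18 0.16 [[249.0, 177.0], [258.0, 258.0], [277.0, 421.0], [283.0, 478.0], [283.0, 522.0]]
-0.16 0.05 [[259.0, 206.0], [271.0, 298.0], [296.0, 481.0], [304.0, 545.0], [303.0, 582.0]]
-0.16 0.1 [[259.0, 193.0], [272.0, 281.0], [296.0, 454.0], [305.0, 515.0], [304.0, 556.0]]
-0.16 0.16 [[259.0, 177.0], [272.0, 258.0], [296.0, 420.0], [305.0, 477.0], [305.0, 521.0]]
```

View pics/sz10.png

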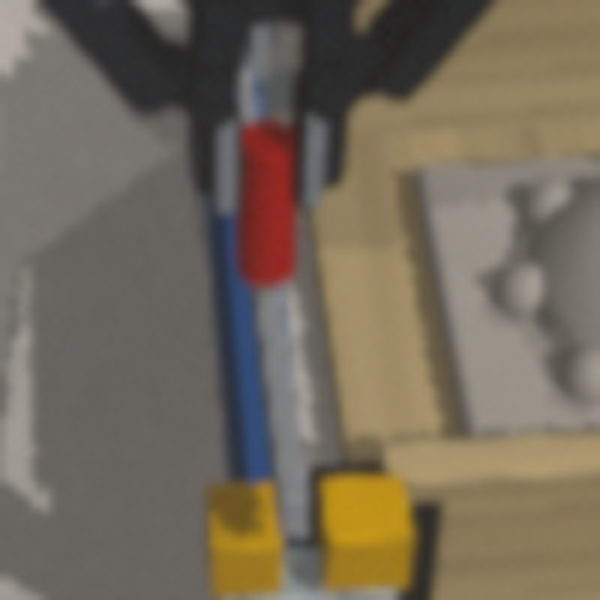

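```bash
python3 - <<'E'
from h import *
S=vision.camera('side'); f=6
P=onz(S,[[300+x/f,190+y/f] for x,y in((280,535),(325,535),(278,485),(317,478))],120); print(P.round(1))
for yaw in(-.17,-.165,-.16,-.155):
    u=np.array([np.sin(yaw),-np.cos(yaw)]); print(yaw,(H+270*u).round(1),(H+278*u).round(1))
st()
E
```

```text
[[ 564.5 -141.   120. ]
 [ 576.6 -143.8  120. ]
 [ 568.2 -124.5  120. ]
 [ 579.6 -124.7  120. ]]
-0.17 [ 568.3 -132.1] [ 567. -140.]
-0.165 [ 569.7 -132.3] [ 568.3 -140.2]
-0.16 [ 571.  -132.6] [ 569.7 -140.4]
-0.155 [ 572.3 -132.8] [ 571.1 -140.7]
t 6.9167 pos [579.8 -54.  139.2] rot [ 0.9973 -0.0739 -0.0042 -0.0012] F [-4.2  4.5 -4.6] M [ 0.64  0.62 -0.27] op 16.34185702551572
```

Emit:
drive_tool([
  [[0.0015,0,0],[0,0,0],-0.8],
  [[0.003,0,0],[0,0,0],-0.8],
  [[0.003,0.001,0.004],[0,0,0],-0.8],
  [[0.003,0.002,0.008],[0,0,0],-0.8],
  [[0.003,0.002,0.008],[0,0,0],-0.8],
  [[0.003,0.002,0.008],[0,0,0],-0.8],
])

```text
t: 7.42
tool_pos: [581.2, -56.8, 133.7]
tool_rot: [0.997, -0.074, -0.005, -0.001]
wrist_force: [-8.3, 2.3, -0.9]
opening: 16.7
```

```bash
cat >> h.py <<'E'
def zoom(name):
    S=vision.camera('side'); im=S['color'][190:290,300:400,::-1]
    cv2.imwrite('pics/'+name,cv2.resize(im,None,fx=6,fy=6,interpolation=cv2.INTER_CUBIC)); return S
E
python3 - <<'E'
from h import *
zoom('z11.png'); st(); arc([-.16])
E
```

```text
t 7.4667 pos [581.2 -56.8 133.8] rot [ 9.972e-01 -7.400e-02 -4.500e-03 -5.000e-04] F [-8.7  2.4 -0.9] M [ 0.63  1.15 -0.09] op 16.427227319190536
r 193.5460459056202 gate yaw from pos -0.17012839468146382 tool yaw -0.14809608665697774
-0.16 [ 0.0024  0.     -0.    ] turn -0.0064 [583.2 -57.1 133.8]
```

View pics/z11.png

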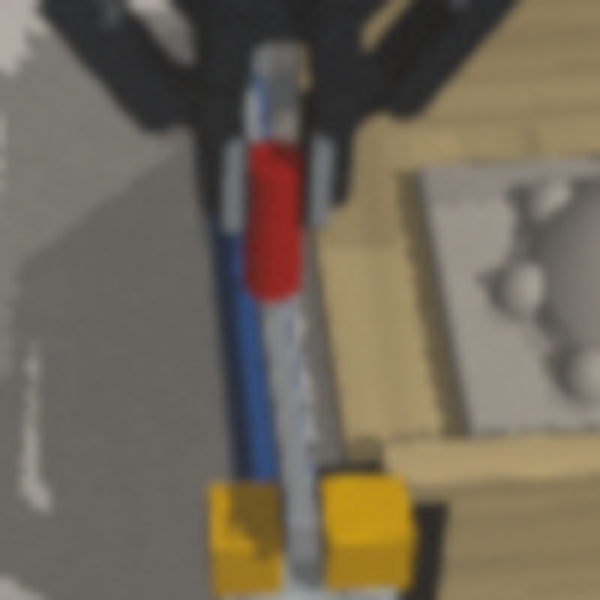

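Emit:
drive_tool([
  [[0,0.0008,0.002],[0,0,0],-0.8],
  [[0,0.0015,0.004],[0,0,0],-0.8],
  [[0,0.002,0.006],[0,0,0],-0.8],
  [[0,0.002,0.006],[0,0,0],-0.8],
])

```text
t: 7.8
tool_pos: [581.0, -59.1, 129.1]
tool_rot: [0.997, -0.074, -0.004, 0.0]
wrist_force: [-8.1, 1.3, -0.5]
opening: 16.5
```

```bash
python3 - <<'E'
from h import *
zoom('z12.png'); st(); arc([-.16])
E
```

```text
t 7.85 pos [581.  -59.1 129.3] rot [ 9.972e-01 -7.410e-02 -4.400e-03  1.000e-04] F [-8.4  1.3 -0.2] M [0.44 1.25 0.02] op 16.42915567834227
r 195.86124931387286 gate yaw from pos -0.16942342023133986 tool yaw -0.14837299465160464
-0.16 [ 0.0023  0.     -0.    ] turn -0.006 [582.8 -59.4 129.3]
```

View pics/z12.png

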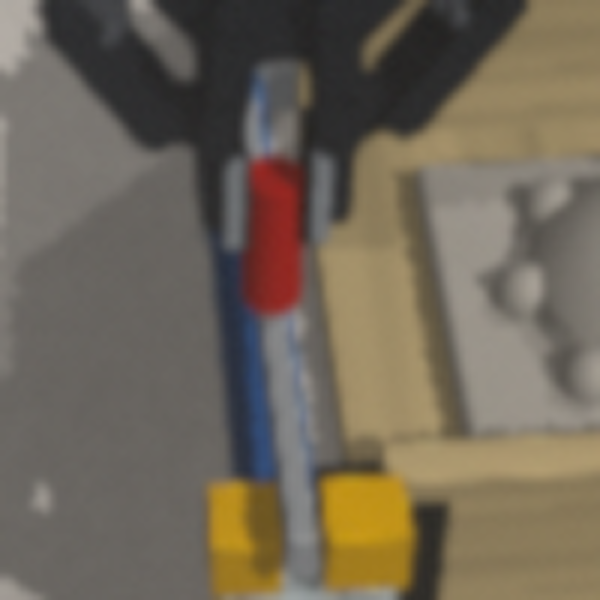

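Emit:
drive_tool([
  [[0,0.0005,0.0015],[0,0,0],-0.8],
  [[0,0.001,0.003],[0,0,0],-0.8],
  [[0,0.0015,0.0045],[0,0,0],-0.8],
  [[0,0.0015,0.0045],[0,0,0],-0.8],
])

```text
t: 8.18
tool_pos: [580.8, -60.8, 125.8]
tool_rot: [0.997, -0.074, -0.004, 0.001]
wrist_force: [-9.4, -0.2, 0.6]
opening: 16.4
```

```bash
python3 - <<'E'
from h import *
zoom('z13.png'); st(); arc([-.16])
E
```

```text
t 8.2333 pos [580.8 -60.7 125.9] rot [ 9.972e-01 -7.420e-02 -4.300e-03  6.000e-04] F [-9.7  0.3 -0.4] M [0.25 1.22 0.09] op 16.297127090667978
r 197.5330865993993 gate yaw from pos -0.16895730760511962 tool yaw -0.14850458002804875
-0.16 [ 0.0022  0.     -0.    ] turn -0.0057 [582.5 -61.  125.9]
```

View pics/z13.png

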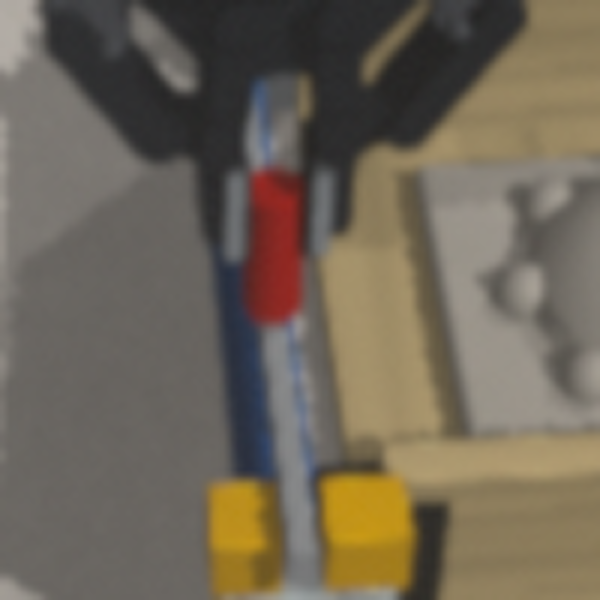

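Emit:
drive_tool([
  [[0,0.0005,0.0015],[0,0,0],-0.8],
  [[0,0.001,0.003],[0,0,0],-0.8],
  [[0,0.0015,0.005],[0,0,0],-0.8],
  [[0,0.0018,0.0065],[0,0,0],-0.8],
  [[0,0.0018,0.0065],[0,0,0],-0.8],
])

```text
t: 8.65
tool_pos: [580.6, -62.8, 120.8]
tool_rot: [0.997, -0.074, -0.004, 0.001]
wrist_force: [-9.6, -1.5, 1.5]
opening: 16.3
```

```bash
python3 - <<'E'
from h import *
zoom('z14.png'); st(); arc([-.16])
E
```

```text
t 8.7 pos [580.6 -62.8 120.9] rot [ 0.9972 -0.0744 -0.0042  0.0011] F [-9.  -0.5  0.8] M [0.02 1.25 0.05] op 16.660495710245737
r 199.66114284870883 gate yaw from pos -0.16817588672434333 tool yaw -0.14893140157456372
-0.16 [ 0.002  0.    -0.   ] turn -0.0052 [582.2 -63.1 120.9]
```

View pics/z14.png

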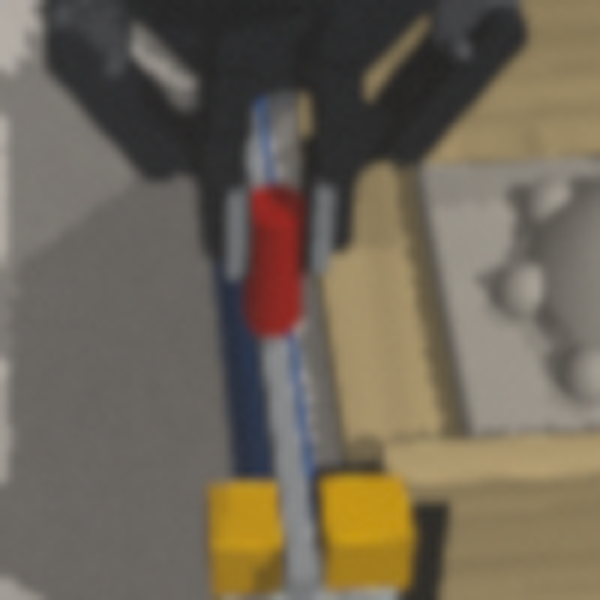

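Emit:
drive_tool([
  [[0,0,0.001],[0,0,0],-0.8],
  [[0,0,0.002],[0,0,0],-0.8],
  [[-0.0015,0,0.002],[0,0,0],-0.8],
  [[-0.0025,0,0.002],[0,0,0],-0.8],
  [[-0.0025,0,0.002],[0,0,0],-0.8],
], grip_force=20)

```text
t: 9.12
tool_pos: [580.4, -63.1, 120.1]
tool_rot: [0.997, -0.075, -0.002, 0.002]
wrist_force: [-4.1, -3.0, 1.3]
opening: 16.7
```

```bash
python3 - <<'E'
from h import *
zoom('z15.png'); st(); arc([-.16])
E
```

```text
t 9.1667 pos [580.3 -63.1 120.1] rot [ 0.9972 -0.0746 -0.0019  0.0016] F [-5.3 -1.3  1.6] M [-0.1   0.8  -0.07] op 16.548094445359652
r 199.967574581882 gate yaw from pos -0.16909546226072134 tool yaw -0.14941767190112287
-0.16 [ 0.0023  0.     -0.    ] turn -0.0058 [582.1 -63.4 120.1]
```

View pics/z15.png

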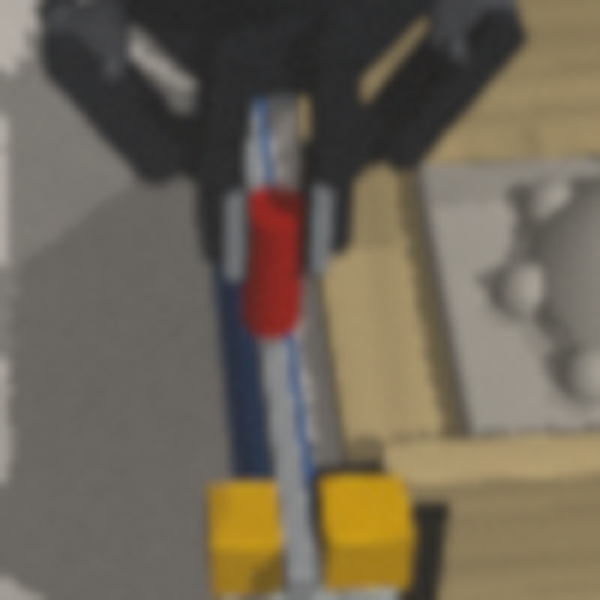

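Emit:
drive_tool([
  [[0,0,0],[0,0,0],-0.2],
  [[0,0,0],[0,0,0],0.2],
  [[0,0,0],[0,0,0],0.2],
  [[0,0,0],[0,0,0],0.2],
  [[0,0,0],[0,0,0],0.2],
])

```text
t: 9.58
tool_pos: [582.5, -61.5, 119.5]
tool_rot: [0.997, -0.074, 0.0, 0.0]
wrist_force: [-0.1, 1.1, 0.1]
opening: 51.2
```

```bash
python3 - <<'E'
from h import *
zoom('z16.png'); st(); arc([-.16])
E
```

```text
t 9.6333 pos [582.5 -61.5 119.4] rot [ 9.973e-01 -7.390e-02  3.000e-04  1.000e-04] F [-0.2 -0.4  0.2] M [-0.05 -0.03 -0.04] op 51.23052784899132
r 197.9949835631984 gate yaw from pos -0.15998126770678414 tool yaw -0.147906532709681
-0.16 [-0. -0. -0.] turn 0.0 [582.5 -61.5 119.4]
```

View pics/z16.png

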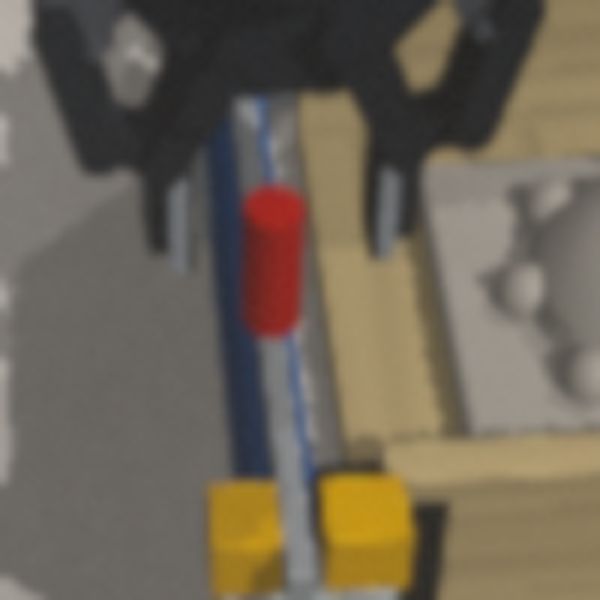

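Released cleanly, with the bar still in the notch. I'll raise the tool straight up and back out of the way.

Emit:
drive_tool([
  [[0,0,-0.03],[0,0,0],0.2],
  [[0,0,-0.07],[0,0,0],0.2],
  [[0,0,-0.11],[0,0,0],0.2],
  [[0,0,-0.13],[0,0,0],0.2],
  [[-0.05,0,-0.15],[0,0,0],0.2],
  [[-0.1,0,-0.15],[0,0,0],0.2],
  [[-0.15,0,-0.15],[0,0,0],0.2],
  [[-0.2,0,-0.15],[0,0,0],0.2],
])

```text
t: 10.3
tool_pos: [422.6, -37.6, 239.2]
tool_rot: [0.997, -0.074, 0.0, 0.0]
wrist_force: [0.1, -0.2, 0.4]
opening: 51.3
```

Emit:
drive_tool([
  [[-0.05,-0.04,0],[0,0,0],0.2],
  [[-0.1,-0.08,0],[0,0,0],0.2],
  [[-0.1,-0.12,0],[0,0,0],0.2],
  [[-0.1,-0.16,0],[0,0,0],0.2],
  [[-0.1,-0.2,0],[0,0,0],0.2],
  [[-0.1,-0.24,0],[0,0,0],0.2],
  [[-0.1,-0.24,0],[0,0,0],0.2],
  [[-0.1,-0.24,0],[0,0,0],0.2],
])

```text
t: 10.97
tool_pos: [372.8, 165.0, 239.0]
tool_rot: [0.997, -0.072, -0.0, 0.0]
wrist_force: [-0.7, -0.0, -1.0]
opening: 51.1
```

```bash
python3 - <<'E'
from h import *
S=snap('side','s20.png'); T=snap('top','t20.png'); st()
a=cv2.resize(T['color'][140:280,280:450,::-1],(765,560),interpolation=cv2.INTER_CUBIC); cv2.imwrite('pics/tz20.png',a)
a=S['color'][170:320,240:410,::-1]; cv2.imwrite('pics/sz20.png',cv2.resize(a,None,fx=4,fy=4,interpolation=cv2.INTER_CUBIC))
b,_=blobs(T,(0,170,80),(8,255,255),(350,160,440,260))
for s,ce in b:
    print('top knob',onz(T,ce,170)); 
for n in('top','side'):
    for q in('knob','bar_end'): print(n,q,vision.tip_of(n,q)[:1])
print('exp bar tip th0', proj(S,barpts(-.165,0)), proj(S,barpts(-.165,.03)))
E
```

```text
t 11.0667 pos [373.1 163.4 239.1] rot [ 9.973e-01 -7.400e-02 -0.000e+00  3.000e-04] F [ 0.1 -1.1 -0.4] M [-0.03 -0.05  0.02] op 51.03606511497606
top knob [[579.5206056  -62.14206856 170.        ]]
top knob [{'location': [582.4, -64.4, 148.0], 'p': 0.82}]
top bar_end [{'location': [570.0, -132.4, 112.3], 'p': 0.82}]
side knob [{'location': [578.5, -65.9, 150.4], 'p': 0.56}]
side bar_end [{'location': [567.4, -132.3, 112.5], 'p': 0.61}]
exp bar tip th0 [[342.77257231 226.3710959 ]
 [344.64780291 242.5643543 ]
 [348.33243665 274.38932198]
 [349.61227642 285.44571247]
 [349.36433815 291.076433  ]] [[342.78185171 225.16336341]
 [344.67287355 240.89972984]
 [348.40227612 271.9407325 ]
 [349.7019529  282.76033188]
 [349.47920292 288.71910376]]
```

View pics/sz20.png

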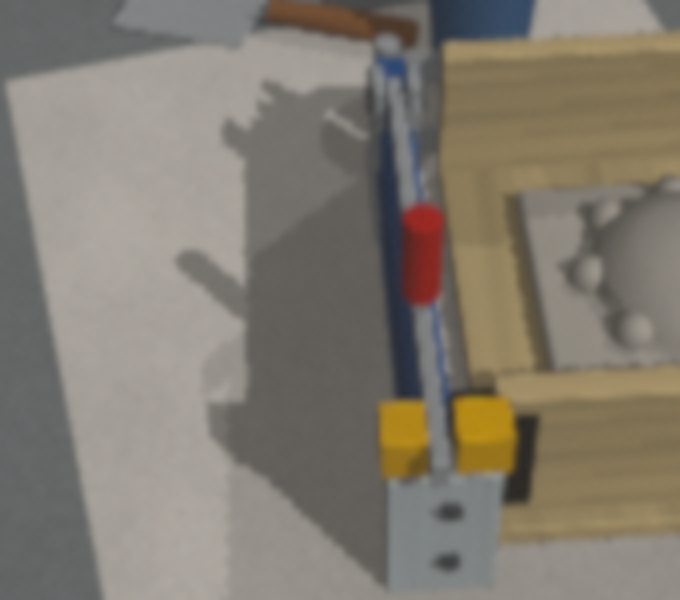

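View pics/t20.png

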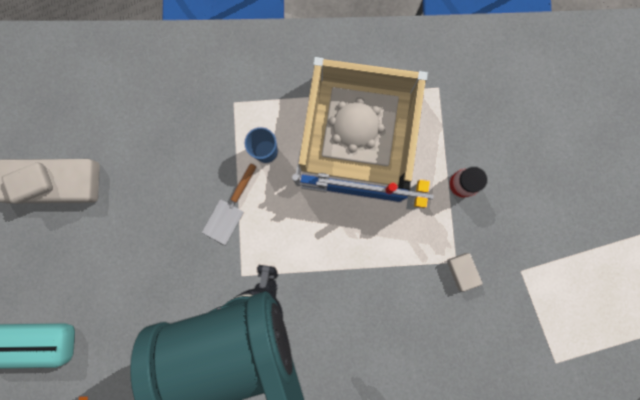

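View pics/tz20.png

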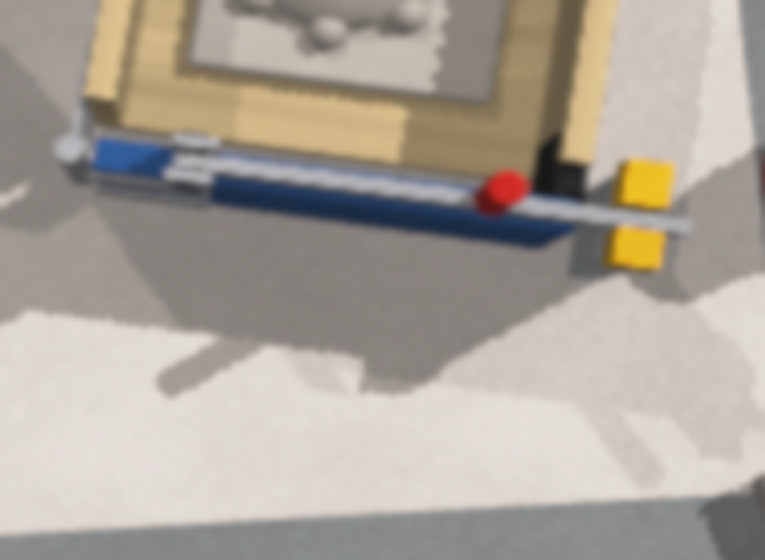

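The side view shows the bar between the prongs, its end bottoming at about pixel row 291.7. A fully dropped bar should sit at row 291.1, and one raised 0.03 rad at 288.7. The top view shows the bar in the notch against the outer prong, and the jar, pot, block and spatula at the same pixels as at the start.

```bash
python3 - <<'E'
from rig import arm
print(arm.hand_in())
E
```

```text
the job is handed in; nothing more can be done
None
```

The gate is closed and latched, and I've handed the job in at about 11.5 s of the 72 s allowed. I lifted the bar by its knob to about 0.16 rad and swung the gate in against the seal. I centred the bar over the notch by sight and lowered it in small steps while watching the wrist force. I then eased it against the outer prong, let go, and backed the arm clear.

**Checks that passed:**
- **Bar height:** the side view puts the bar end where a fully dropped bar should be (row 291.7, against 291.1 predicted). The networks put the bar end at a height of 112.3 to 112.5 mm; a dropped bar is at 112.
- **Notch:** the bar sits between the prongs, leaning on the outer one.
- **Forces:** the vertical wrist force stayed within about 2 N while the bar went into the notch. The largest sideways force I saw was about 10 N, from the seal.
- **Other things on the table:** the jar, pot, block and spatula are at the same pixels as at the start.

**Checks that disagreed:**
- **Fingertip height:** the camera showed the fingertips about 20 mm higher than the reported tool position implied. I lowered the tool a further 12 mm before gripping and checked by picture; the grip held.
- **Knob position:** the two cameras differ by about 4 mm on where the knob ended up, which is about the networks' accuracy.

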